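# Line up a board under the drill and clamp it to the fence

## Robot

A 6-joint arm with a two-finger parallel gripper is mounted at the origin on the work surface. World frame = base frame: x ahead of the robot, y to its left, z up, the work surface at z = 0. Lengths are in mm, angles in rad, forces in N, time in s.
With the tool pointing down it reaches from about 250 to 800 mm from the base axis. Payload 3.9 kg.
Tool frame: the origin (TCP) lies midway between the tips of the shut fingers; the grasp point (between the pads) lies 19 mm behind it; z points along the fingers, y is the line along which they close (so a half turn about z gives the same grasp; the last joint's range is limited). The gripper opens to 85 mm and grips with 20 to 120 N. Pads are 22 mm wide; open, the fingers measure 114 mm over their backs; the gripper's body (76 mm by 85 mm) begins 54 mm behind the grasp point. The pads swing forward as they close: fully open they stand 13 mm farther back than shut.
Start: joints at [1.288, 0.26, -0.138, 1.173, 0, 1.571], TCP at [146.494, 504.137, 195.904] pointing down, gripper open.
Joint ranges: [-2.78, 2.78], [-0.83, 1.72], [-1.28, 1.37], [-1.9, 2.12], [-1.57, 1.48], [-3.14, 3.14]. Speed limits (rad/s): [2.57, 2.57, 3.14, 3.14, 3.14, 3.14].

## Interface

Orientations are given as a rotation vector (axis times angle).
In Python, from cell import observe, viewer, arm, find_in gives the robot as it stands. The module is installed in compiled form; this text tells all that it offers.
- The arm moves only by the tool servo_tool, never from a script. Its argument "series" is text: rows parted by semicolons, each of 5 numbers parted by spaces: the opening in per cent of the stroke, from 0 (shut) to 100 (fully open), then the shift along the tool's x, y, z in m, then the turn about the tool's z in rad. A call has exactly 5 rows; each row shifts and turns the commanded pose from where the row before left it, along the tool's axes as they then stand; what a row does not reach is not made up. A row lasts 1/12 s, in which the tool goes at most 41.7 mm and 7.16 degrees, less where a joint would pass 70% of its speed; a pose out of reach is approached as far as the arm can. A call with a gripper value outside its range is refused whole. The fingers move at their own pace and stop on an object; the grip force is fixed at half the most. Time passes only in rows, so rows that do not move let the fingers close, or fill a call up. It gives the time, the measured TCP pose, the force, the opening and the grip force at its end, in the units of the state.
- observe(): the state, without advancing time (a new reading comes with each control period).
- viewer.camera(name): name is "scene" or "side" or "wrist"; returns a dict with "image" (400x640x3 uint8, red, green, blue), "vfov" (degrees; the focal length in pixels is half the picture's height over the tangent of half this angle, whatever the lens; pixels are square), "cx", "cy" (the principal point, pixels), "position" and "orientation" of the camera in the world. Camera axes: x right, y down, z forward; pixel columns grow to the right and rows downward; lengths in mm; the calibration is good to about 2 mm. A picture is of the moment at which its call begins. There is no depth.
- arm.hand_in(): hands the job in; it is judged then, once.
Trained networks look in the newest picture that a camera, given by its name, has taken for a name from the list of things; names that differ only in an ending like _2 or _b are one class to them, and where a whole thing is asked for, a point or a joint stands for the part that bears it (a point fixed in the world has none). Each returns a list of dicts, best first, with "p" (0 to 1); they miss things now and then, are a little off and sometimes report something else, mostly with a low value. They report only what shows in the picture. A call takes as long as a camera call. They do not tell look-alikes from the thing itself.
- find_in(name, camera): "position" ([x, y, z] in mm, in the coordinates of the camera as it stood for that picture, good to about 4 mm: the middle of the surface that is visible of it).
The state is a dict: "clock": time; "qpos": joint angles; "joint_velocities": joint speeds; "tau": joint torques, N m; "ee_pos": TCP position; "tool_rot": TCP orientation; "force": force on the tool from outside, world axes, zero at the start; "ft_torque": the same for the moment, N m; "opening": opening from 0.0 (shut) to 1.0 (fully open); "gripper_force": force on a finger pad.
Only numpy, scipy, OpenCV 4.12 (cv2) and the standard library are available. Lean on these libraries where they do the work, as an engineer would, in place of code of your own. Each camera call takes 0.05 s, during which the arm holds its last target. There are 200 camera calls.

## Task

Slide the board along the fence of the small drill stand until the pencil cross on its top edge sits right under the tip of the drill bit. Then take the spring clamp off its rack by squeezing its handles, and clip it from above over the board and the fence together, so that it grips both and the cross stays under the bit. Do not bump the drill, and leave the glue bottle, tape measure and offcuts alone.

Things in the scene. Friction and masses are not known exactly. Their poses are not given: they have to be found in the camera images.
- station: Drilling station, fixed: white base board 190 x 280 mm, 12 mm thick. Origin on the bench under the middle of the channel that holds the board; x away from the robot, y along the fence, z up. Channel 19.5 mm wide between the fence (+x) and a near lip (x -17.75 to -9.75 mm, 8 mm high above the base board). Stands left or right of the robot, yaw within 0.3 rad; the rack is on the other side.
- fence_top (a point): Middle of the fence's top. Fence: wooden bar along the station's y, x from 9.75 to 21.75 mm (12 mm thick), y from -120 to 120 mm, 35 mm high above the base board, so its top is 47 mm above the bench.
- board: Loose light-wood board standing on edge in the channel: 18 mm thick (x), 280 mm long (y), 60 mm high (z), 210 g. Origin at the centre of its underside; axes as the station's. Its top 25 mm stand clear above the fence and can be gripped across x from above. It starts 30 to 80 mm too far to the station's -y side.
- mark (a point): The pencil cross on the board's top edge, 60 mm to +y of the board's middle; the line across (2.5 mm wide) also runs down both faces; the line along is 40 mm long.
- drill: Small fixed drill on the station: motor 50 mm in diameter over the channel at y = 70 mm in the station's frame, 146 to 246 mm above the bench, chuck and 6 mm bit below; 26 mm column, 225 mm high, at x = 92, y = 112 mm, slanting bracket between. Same origin as the station.
- bit_tip (a point): Tip of the drill bit, 84 mm above the bench, 12 mm above the board's top edge, pointing down; at x = 0, y = 70 mm in the station's frame. A black line along x on the base board, near side, and on the lip lies level with it (y = 70 mm).
- rack: Clamp rack, fixed: upright wooden bar 30 mm thick (x), 170 mm long (y), its top 90 mm above the bench, on a foot 100 x 180 x 12 mm. Origin on the bench under its middle.
- clamp: Spring clamp like a big clothes peg, two steel levers, 140 g, starts clipped on the rack from above. Origin on the pivot (coil 20 mm in diameter along y), 100 mm above the bench at the start. Gripping 30 mm, z is up and x runs across the jaws. Squeezing the handles along x with 15 to 30 N opens it to a stop: handles 38 mm over all, pads 54 mm apart.
- handles (a point): Point midway between the two handle grips, 50 mm above the pivot: where to squeeze, from above. Grips are round, 10 mm in diameter, 24 mm long (along y), at x = -27 and +27 mm in the clamp's frame (64 mm over all) while it grips 30 mm.
- clamp_jaw (a joint): Opening of the clamp, rad: 0 when it grips 30 mm, 0.48 fully open, -0.55 shut on nothing.
- near_pad (a point): Middle of the gripping face of the pad at the clamp's -x side: x = -15 mm, 50 mm below the pivot while it grips 30 mm. Both pads are rubber, 6 mm thick, 20 mm wide (y), 14 mm high.
- far_pad (a point): Middle of the gripping face of the pad at the clamp's +x side.
- clamp_spot (a point): Handy spot for the middle between the pads: midway through board and fence together (30 mm thick, middle at x = 6.75 mm in the station's frame), y = -60 mm, 20 mm above the base board. There the pivot is 82 mm above the bench, the coil down on the board's top edge; up to 8 mm higher is fine. Free room for the clamp: y from -105 to -20 mm.
- glue: Bystander: white glue bottle, 60 mm across, 170 mm high. Origin under its middle.
- tape: Bystander: grey tape measure, 65 x 40 x 62 mm. Origin under its middle.
- offcuts: Bystander: two dark offcuts of board, one on the other, 60 x 120 x 40 mm. Origin under the middle.
Things that resemble listed ones, but are neither listed nor needed, are in the scene too. What is shaped like the clamp but green or yellow is not meant.

How it is judged (in metres and radians):
On the way, in this order (a step that is already met when the one before it is completed fails the run):
1. the cross is under the bit tip (within 4 mm, seen from above), the board standing in its channel (horizontal distance between mark and bit_tip below 0.004 m and z of board in the frame of station below 0.015 m and angle between board's own z axis and vertical below 0.06 rad), for 0.3 s.
2. the clamp grips board and fence together, let go by the fingers, the cross still under the bit (all of step 1 and contact force between clamp and board above 4 N and contact force between clamp and station above 4 N and value of joint clamp_jaw between -0.12 and 0.12 rad and angle between clamp's own z axis and vertical below 0.35 rad and angle between the x axis of clamp and the x axis of station, either way round below 0.3 rad and contact force between the fingers and clamp below 0.5 N), for 0.2 s.
At the end, for the whole second after the job is handed in: Cross within 4 mm of the bit tip seen from above; board upright (0.06 rad) within 3 mm of its floor; clamp released, pressing board and fence with over 4 N each, jaw within 0.12 rad of the 30 mm grip, upright within 0.35 rad, square to the fence within 0.3 rad; all at rest (all of step 2 and linear speed of board below 0.01 m/s and linear speed of clamp below 0.02 m/s); the robot touches nothing.
It fails at once if the drill is bumped (more than 3 N) (contact force between drill and anything else above 3 N).
It fails at once if the glue bottle is disturbed (moved more than 20 mm) (distance of glue from where it was at the start of the episode above 0.02 m).
It fails at once if the tape measure is disturbed (moved more than 20 mm) (distance of tape from where it was at the start of the episode above 0.02 m).
It fails at once if the pile of offcuts is disturbed (moved more than 20 mm) (distance of offcuts from where it was at the start of the episode above 0.02 m).
It also fails if it takes over 64 s, if anything falls off the work surface, if the arm or the gripper's body presses on something with over 40 N, if the wrist force passes 120 N, or if a joint passes its speed limit or range.

## Working session

There is one attempt and no reset: what is moved stays moved. The work goes in short steps, Python scripts to look and compute and a tool call to move; the robot and the scene stay as the last step left them, time stands still between calls to the robot, and variables do not carry over. Pictures are saved under pics/ and viewed, at most 10 in all, crops included, and the job is handed in when it is done.

Besides the shell and the picture viewer there is one more tool, called in YAML: its name, and indented under it one key for each argument. servo_tool: Moves the arm, as the interface text tells. Its arguments: {"type":"object","properties":{"series":{"type":"string"}},"required":["series"]}

```bash
mkdir -p pics
cat > h.py <<'E'
import numpy as np, cv2
from scipy.spatial.transform import Rotation as R
from cell import observe, viewer, arm, find_in
def cam(n, save=None):
    c=viewer.camera(n)
    if save: cv2.imwrite('pics/'+save, c['image'][:,:,::-1])
    c['f']=200/np.tan(np.radians(c['vfov']/2))
    o=np.array(c['orientation']); c['R']=R.from_rotvec(o).as_matrix() if o.size==3 else o
    c['p']=np.array(c['position']); return c
def find(n,cn,c):
    return [(round(d['p'],2),np.round(c['R']@np.array(d['position'])+c['p'],1),np.round(pix(c,c['R']@np.array(d['position'])+c['p']))) for d in find_in(n,cn)]
def pix(c,P):
    q=c['R'].T@(np.array(P)-c['p']); return np.array([c['cx']+c['f']*q[0]/q[2], c['cy']+c['f']*q[1]/q[2]])
def ray(c,u,v,z):
    d=c['R']@np.array([(u-c['cx'])/c['f'],(v-c['cy'])/c['f'],1]); return c['p']+d*(z-c['p'][2])/d[2]
E
python3 - <<'E'
from h import *
s=observe(); print(s)
a=cam('scene','a.png'); print(a['p'],a['R'],a['f'],a['cx'],a['cy'])
for n in ['station','fence_top','board','mark','drill','bit_tip','rack','clamp','handles','near_pad','far_pad','glue','tape','offcuts']: print(n,*find(n,'scene',a)[:4])
b=cam('side','b.png'); print(b['p'])
for n in ['board','mark','bit_tip','clamp','handles','fence_top','rack']: print(n,*find(n,'side',b)[:4])
E
python3 -c "
import cv2,numpy as np
cv2.imwrite('pics/ab.png',cv2.resize(np.vstack([cv2.imread('pics/a.png'),cv2.imread('pics/b.png')]),(480,600)))"
```

```text
{'clock': 0.0, 'qpos': array([ 1.28800402e+00,  2.60679220e-01, -1.39379542e-01,  1.17268369e+00,
       -4.25374224e-05,  1.57075511e+00]), 'joint_velocities': array([-1.91568434e-03,  2.82158140e-04, -1.73769117e-03,  4.11216514e-05,
        9.36095194e-04, -1.54249913e-03]), 'tau': array([ 5.32363429e-04, -4.05678678e+01,  2.53922564e+01,  1.88034168e-02,
        1.18081510e-05,  9.86837279e-06]), 'ee_pos': array([146.30092381, 503.42481913, 195.06351251]), 'tool_rot': array([-4.42633338e-01, -3.11001802e+00,  3.03564446e-03]), 'force': array([-0.05768277,  0.22095279, -0.3547801 ]), 'ft_torque': array([0.01009152, 0.01834606, 0.00379625]), 'gripper_force': 0.0, 'opening': 0.9995525305804471}
[979.43191271 687.54833552 844.86053012] [[-0.86690707  0.33059407 -0.37306794]
 [ 0.49846539  0.57808758 -0.646024  ]
 [ 0.00209423 -0.74600423 -0.66593791]] 431.0048031349583 323.872317774834 204.5544688307183
station (0.9, array([596.2, 288.8,  15.2]), array([383., 323.])) (0.62, array([ 759. , -178.5,   38.4]), array([235., 215.]))
fence_top (0.6, array([595. , 292.5,  11.7]), array([385.
[... 1882 characters left out ...]
, 123.]))
clamp (0.9, array([ 591.2, -272.8,   69.5]), array([396., 281.])) (0.76, array([ 467.9, -236.3,  111.1]), array([326., 276.])) (0.6, array([ 600.2, -136.5,   64.6]), array([356., 241.])) (0.58, array([ 342.1, -293.9,   67.9]), array([276., 350.]))
handles (0.85, array([ 336.3, -292.9,   66.3]), array([272., 352.])) (0.84, array([ 603.7, -129.3,   61. ]), array([355., 240.])) (0.74, array([ 468.3, -236.2,  107.6]), array([327., 278.])) (0.57, array([ 592.4, -271. ,   68. ]), array([395., 281.]))
fence_top (0.95, array([584.8, 254.7,  12.9]), array([270., 184.]))
rack (0.57, array([ 451.3, -260. ,   11.9]), array([326., 330.])) (0.4, array([585.2, 257.2,  14.7]), array([270., 183.]))
```

View pics/a.png

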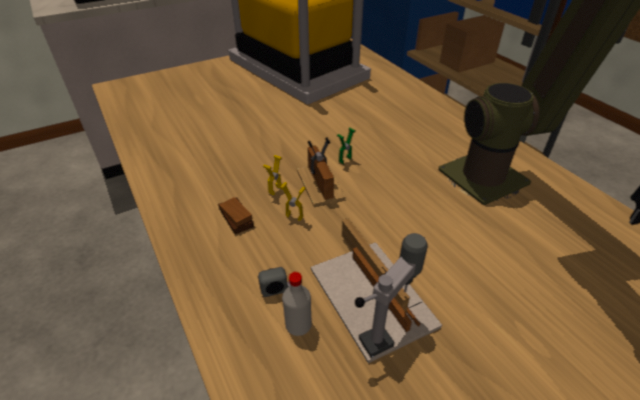

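View pics/b.png

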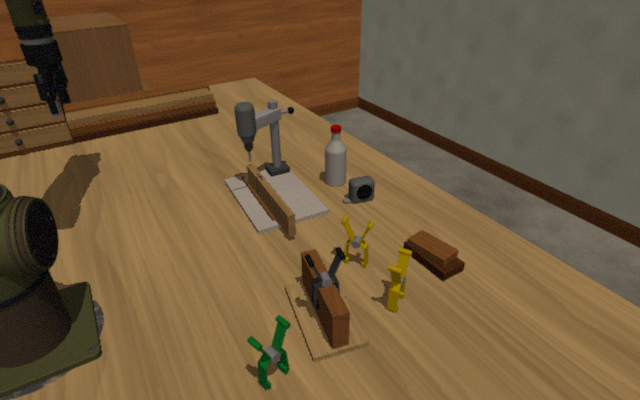

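The real clamp is the dark one on the rack: scene (318,156), side (326,276). Look-alikes are green at scene (346,145) and yellow at (273,175) and (292,201). The station is on the left, at about scene (375,300). I'll check both in close crops.

Run:
```python
from h import *
a=cv2.imread('pics/a.png');b=cv2.imread('pics/b.png')
f=lambda im,x,y,w,h,W,H:cv2.resize(im[y:y+h,x:x+w],(W,H),interpolation=cv2.INTER_CUBIC)
top=f(a,300,220,150,145,415,400); t2=f(b,215,90,140,145,385,400)
cv2.imwrite('pics/c.png',np.vstack([np.hstack([top,t2]),np.hstack([f(a,290,130,80,40,400,200),f(b,280,240,80,40,400,200)])]))
ca=cam('scene'); cb=cam('side')
for u,v in [(313,267),(375,245),(440,325),(368,355)]: print('s',ray(ca,u,v,12).round())
for u,v in [(225,178),(263,230),(327,210)]: print('d',ray(cb,u,v,12).round())
```

```text
s [653.  69.  12.]
s [476.  85.  12.]
s [489. 354.  12.]
s [668. 334.  12.]
d [491. 358.  12.]
d [480.  69.  12.]
d [652.  61.  12.]
```

View pics/c.png

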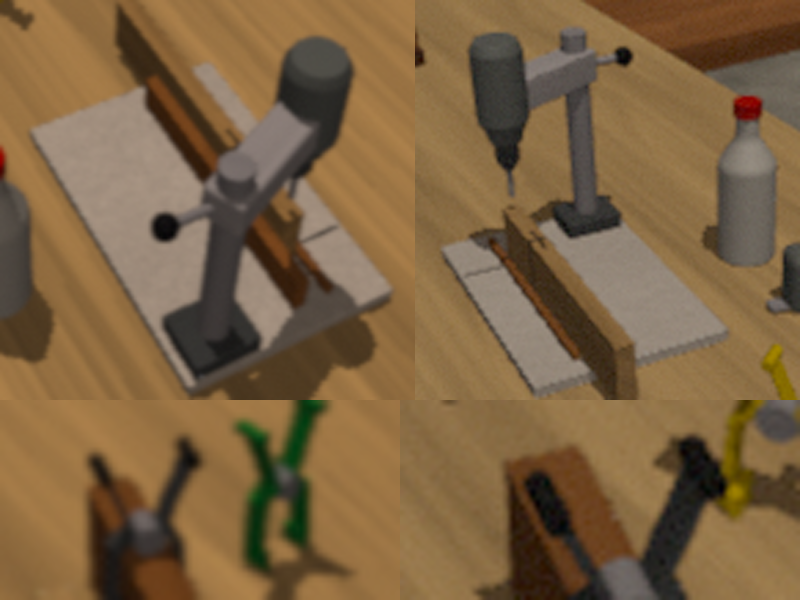

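The crops show the dark steel clamp on the rack with its handles up, and the green and yellow ones stand apart from it. In the side view the board's cross is about 40 px nearer than the bit. I'll bring the wrist camera over the station.

```bash
cat >> h.py <<'E'
def plan(T,psi,n,op):
    """rows to bring TCP to T (mm), tool y at world angle psi (mod pi), n rows"""
    s=observe(); p=np.array(s['ee_pos']); M=R.from_rotvec(s['tool_rot']).as_matrix()
    cur=np.arctan2(M[1,1],M[0,1]); d=(psi-cur+np.pi/2)%np.pi-np.pi/2   # world ccw
    a=cur; out=[]
    for i in range(n):
        D=(np.array(T)-p)/n
        ty=np.array([np.cos(a),np.sin(a)]); tx=np.array([-ty[1],ty[0]])*-1  # tool x = y x z, z down
        tx=np.array([-ty[1],ty[0]])
        out.append([op,D[:2]@tx/1000,D[:2]@ty/1000,-D[2]/1000,-d/n]); a+=d/n
    print('tx check',M[:,0].round(2),np.round([-M[1,1],M[0,1]],2),'psi',round(cur,3),'p',p.round(1))
    for i in range(0,n,5): print('; '.join('%g %.4f %.4f %.4f %.4f'%tuple(r) for r in out[i:i+5]))
E
python3 - <<'E'
from h import *
plan([500,85,250],-0.05,20,100)
E
```

```text
tx check [-0.96  0.28  0.  ] [-0.96  0.28] psi 1.288 p [146.5 504.1 195.9]
100 -0.0228 -0.0152 -0.0027 0.0669; 100 -0.0238 -0.0136 -0.0027 0.0669; 100 -0.0246 -0.0120 -0.0027 0.0669; 100 -0.0254 -0.0103 -0.0027 0.0669; 100 -0.0260 -0.0086 -0.0027 0.0669
100 -0.0265 -0.0069 -0.0027 0.0669; 100 -0.0269 -0.0051 -0.0027 0.0669; 100 -0.0272 -0.0033 -0.0027 0.0669; 100 -0.0274 -0.0014 -0.0027 0.0669; 100 -0.0274 0.0004 -0.0027 0.0669
100 -0.0273 0.0022 -0.0027 0.0669; 100 -0.0271 0.0041 -0.0027 0.0669; 100 -0.0268 0.0059 -0.0027 0.0669; 100 -0.0263 0.0076 -0.0027 0.0669; 100 -0.0258 0.0094 -0.0027 0.0669
100 -0.0251 0.0111 -0.0027 0.0669; 100 -0.0243 0.0127 -0.0027 0.0669; 100 -0.0234 0.0143 -0.0027 0.0669; 100 -0.0224 0.0159 -0.0027 0.0669; 100 -0.0213 0.0173 -0.0027 0.0669
```

servo_tool:
  series: "100 -0.023 -0.015 -0.003 0.067; 100 -0.024 -0.0135 -0.003 0.067; 100 -0.025 -0.012 -0.003 0.067; 100 -0.025 -0.010 -0.003 0.067; 100 -0.026 -0.009 -0.003 0.067"

```text
clock: 1.67
ee_pos: [235.9, 398.7, 211.1]
tool_rot: [0.959, 2.991, 0.0]
force: [1.5, -0.0, -0.3]
opening: 0.999
gripper_force: 0.0
```

servo_tool:
  series: "100 -0.0265 -0.007 -0.003 0.067; 100 -0.027 -0.005 -0.003 0.067; 100 -0.027 -0.003 -0.003 0.067; 100 -0.027 -0.001 -0.003 0.067; 100 -0.027 0 -0.003 0.067"

```text
clock: 2.08
ee_pos: [323.8, 294.6, 226.2]
tool_rot: [1.445, 2.789, 0.001]
force: [0.8, 0.3, 0.7]
opening: 1.004
gripper_force: 0.0
```

servo_tool:
  series: "100 -0.027 0.002 -0.003 0.067; 100 -0.027 0.004 -0.003 0.067; 100 -0.027 0.006 -0.003 0.067; 100 -0.026 0.008 -0.003 0.067; 100 -0.026 0.009 -0.003 0.067"

```text
clock: 2.5
ee_pos: [411.7, 189.8, 241.2]
tool_rot: [1.89, 2.509, 0.001]
force: [0.5, -0.0, 0.1]
opening: 0.999
gripper_force: 0.0
```

servo_tool:
  series: "100 -0.025 0.011 -0.003 0.067; 100 -0.024 0.013 -0.003 0.067; 100 -0.023 0.014 -0.003 0.067; 100 -0.022 0.016 -0.003 0.067; 100 -0.021 0.017 -0.003 0.067"

```text
clock: 2.92
ee_pos: [499.4, 86.1, 256.1]
tool_rot: [2.282, 2.159, 0.0]
force: [0.3, 0.2, -0.1]
opening: 0.998
gripper_force: 0.0
```

Run:
```python
from h import *
w=cam('wrist','w1.png'); print(w['p'],w['R'][:,2],w['f'],observe()['ee_pos'],observe()['clock'])
for n in ['board','mark','bit_tip','fence_top','station','drill']: print(n,*find(n,'wrist',w)[:3])
```

```text
[502.95711857 157.26120745 432.83336275] [-0.01377365 -0.28067258 -0.95970474] 281.8908795198099 [503.14666946  82.82150369 256.36203764] 2.9667
board (0.68, array([533.1, 166.5,  72. ]), array([342., 109.])) (0.33, array([582.3, 199.5,   8.6]), array([373.,  83.]))
mark (0.82, array([533.9, 167.9,  70.9]), array([343., 108.]))
bit_tip (0.64, array([637.8, 290. ,  16.5]), array([418.,   4.])) (0.39, array([579.3, 194.8,  12.4]), array([371.,  87.]))
fence_top (0.55, array([583.1, 198. ,   5. ]), array([373.,  85.]))
station (0.68, array([587.1, 197.1,  11.4]), array([377.,  85.]))
drill
```

View pics/w1.png

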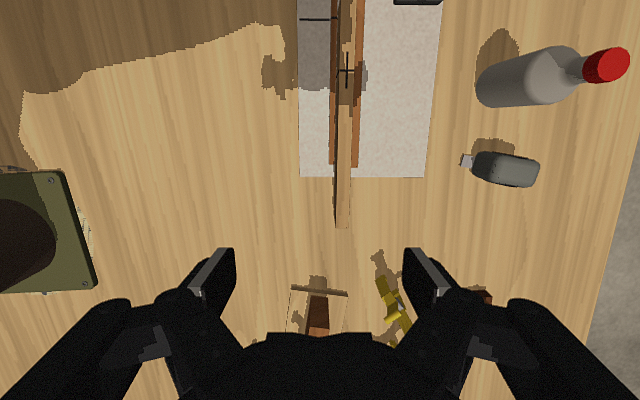

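The wrist view shows the cross at (347,70), the black line level with the bit at y-pixel 19 (300–336), the base corners at (300,177) and (425,177), and the board's end at (343,227).

Run:
```python
from h import *
w=cam('wrist')
for n,u,v,z in [('cross',347,70,72),('lineL',301,19,12),('lineR',328,19,12),('corner',300,177,12),('cornerF',425,177,12),('bendL',335.5,227,72),('bendR',350,227,72)]: print(n,ray(w,u,v,z).round(1))
im=w['image'].astype(int)
for v in (85,95,110,130,150,165,200,210): print(v,im[v,322:366].sum(1).tolist())
cv2.imwrite('pics/w2.png',cv2.resize(w['image'][0:240,280:440,::-1],(400,600),interpolation=cv2.INTER_CUBIC))
```

```text
cross [537.5 211.6  72. ]
lineL [484.9 284.5  12. ]
lineR [520.1 282.7  12. ]
corner [469.1  74.9  12. ]
cornerF [658.5  65.3  12. ]
bendL [517.4  15.   72. ]
bendR [537.3  14.   72. ]
85 [344, 359, 350, 337, 342, 332, 337, 343, 358, 222, 171, 167, 163, 173, 169, 214, 138, 136, 92, 242, 250, 251, 248, 253, 276, 139, 23, 156, 255, 246, 242, 242, 241, 220, 171, 158, 173, 185, 169, 176, 157, 218, 357, 342]
95 [533, 532, 533, 540, 549, 551, 544, 551, 576, 265, 280, 291, 281, 309, 166, 210, 137, 134, 128, 239, 230, 241, 241, 256, 256, 250, 255, 242, 247, 241, 247, 240, 257, 163, 152, 169, 166, 147, 143, 152, 116, 582, 557, 547]
110 [538, 551, 552, 545, 542, 545, 548, 545, 578, 243, 275, 276, 282, 285, 334, 201, 129, 86, 343, 408, 403, 392, 389, 388, 411, 425, 449, 253, 238, 234, 243, 238, 243, 322, 313, 306, 314, 316, 317, 281, 441, 559, 555, 544]
130 [530, 534, 537, 534, 539, 539, 538, 574, 451, 307, 283, 277, 284, 311, 186, 133, 129, 135, 422, 403, 393, 398, 394, 390, 378, 400, 405, 412, 411, 406, 406, 441, 321, 309, 303, 312, 309, 315, 285, 440, 557, 548, 544, 540]
150 [537, 532, 537, 
[... 177 characters left out ...]
, 539, 537, 532, 537, 534]
165 [542, 542, 539, 532, 531, 529, 542, 565, 398, 321, 312, 319, 268, 235, 113, 121, 120, 419, 403, 390, 388, 385, 387, 387, 402, 409, 414, 409, 411, 443, 263, 294, 299, 309, 302, 295, 294, 359, 548, 544, 530, 537, 535, 539]
200 [414, 410, 431, 437, 440, 437, 439, 437, 439, 460, 482, 294, 283, 138, 120, 120, 398, 382, 373, 368, 369, 364, 377, 392, 419, 420, 410, 406, 428, 405, 423, 448, 450, 449, 454, 453, 458, 470, 465, 459, 461, 466, 465, 466]
210 [417, 413, 417, 426, 437, 439, 433, 439, 430, 435, 463, 481, 406, 158, 94, 255, 379, 368, 362, 354, 376, 397, 407, 402, 412, 406, 406, 423, 335, 403, 426, 445, 445, 440, 445, 447, 460, 462, 469, 466, 470, 465, 463, 467]
```

View pics/w2.png

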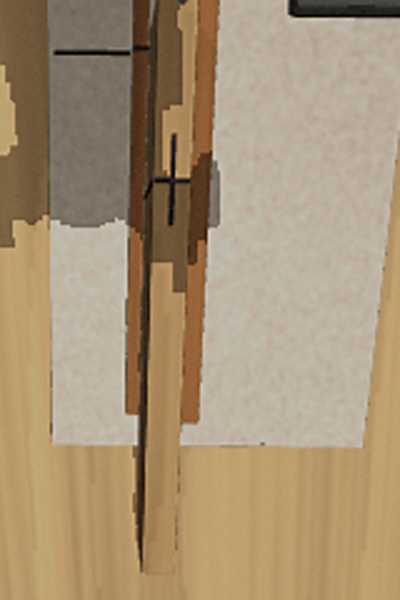

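Run:
```python
from h import *
w=cam('wrist')
yaw=-0.051; ex=np.array([np.cos(yaw),np.sin(yaw)]); ey=np.array([-ex[1],ex[0]])
P={}
for n,u,v,z in [('cross',348.9,72.2,72),('lineL',301.5,20.4,12),('lineR',332,20.2,12),('lineLip',337,18.8,20),('corner',300.5,177.5,12),('cornerF',425,178,12),('endL',336.5,228.5,72),('endR',350,229,72),('topL150',339,150,72),('topR150',352.8,150,72),('topL200',338,200,72)]:
    P[n]=ray(w,u,v,z); print(n,P[n].round(1),'st x,y',(P[n][:2]@ex).round(1),(P[n][:2]@ey).round(1))
print(pix(w,P['cross']))
for c in [cam('scene'),cam('side')]:
    for n in ['cross','lineLip']: print(n,pix(c,P[n]).round(1))
    print('pred tip',pix(c,[543,283,84]).round(1))
```

```text
cross [539.8 209.2  72. ] st x,y 528.4 236.4
lineL [485.4 283.   12. ] st x,y 470.4 307.3
lineR [525.3 281.2  12. ] st x,y 510.3 307.6
lineLip [531.3 280.1  20. ] st x,y 516.4 306.9
corner [469.8  74.2  12. ] st x,y 465.4 98.1
cornerF [658.7  63.9  12. ] st x,y 654.6 97.4
endL [518.8  12.8  72. ] st x,y 517.5 39.2
endR [537.3  11.1  72. ] st x,y 536.0 38.5
topL150 [525.4 119.2  72. ] st x,y 518.7 145.8
topR150 [542.9 118.3  72. ] st x,y 536.1 145.9
topL200 [522.1  53.4  72. ] st x,y 518.7 79.9
[348.9  72.2]
cross [385.4 272. ]
lineLip [404.7 306.5]
pred tip [404.9 292.3]
cross [259.9 176.6]
lineLip [248.3 183.3]
pred tip [249.5 161.2]
```

Run:
```python
from h import *
plan([531.5,68,54],-0.051,10,100)
```

```text
tx check [0.05 1.   0.  ] [0.05 1.  ] psi -0.051 p [498.1  87.9 256. ]
100 -0.0018 0.0034 0.0202 0.0000; 100 -0.0018 0.0034 0.0202 0.0000; 100 -0.0018 0.0034 0.0202 0.0000; 100 -0.0018 0.0034 0.0202 0.0000; 100 -0.0018 0.0034 0.0202 0.0000
100 -0.0018 0.0034 0.0202 0.0000; 100 -0.0018 0.0034 0.0202 0.0000; 100 -0.0018 0.0034 0.0202 0.0000; 100 -0.0018 0.0034 0.0202 0.0000; 100 -0.0018 0.0034 0.0202 0.0000
```

servo_tool:
  series: "100 -0.004 0.007 0.030 0; 100 -0.004 0.007 0.030 0; 100 -0.004 0.007 0.030 0; 100 -0.004 0.007 0.030 0; 100 -0.002 0.005 0.020 0"

```text
clock: 3.88
ee_pos: [529.4, 67.4, 113.3]
tool_rot: [-2.277, -2.163, 0.003]
force: [0.3, 1.4, 0.8]
opening: 0.999
gripper_force: 0.0
```

servo_tool:
  series: "100 0 0 0.010 0; 100 0 0 0 0; 100 0 0 0 0; 100 0 0 0 0; 100 0 0 0 0"

```text
clock: 4.3
ee_pos: [531.8, 68.0, 107.7]
tool_rot: [2.277, 2.162, 0.004]
force: [-0.7, 1.3, 0.2]
opening: 1.003
gripper_force: 0.0
```

Run:
```python
from h import *
w=cam('wrist','w3.png')
ex=np.array([np.cos(-.051),np.sin(-.051)]); ey=np.array([-ex[1],ex[0]])
t=observe()['ee_pos']; print(t,t[:2]@ex,t[:2]@ey)
print(find('mark','wrist',w),find('board','wrist',w))
```

```text
[531.7582818   67.93257507 107.60151233] 527.6038203940608 94.95216542407846
[(0.79, array([531.7, 131.6,  74.4]), array([314., 129.]))] [(0.94, array([531. , 130. ,  73.7]), array([313., 132.]))]
```

View pics/w3.png

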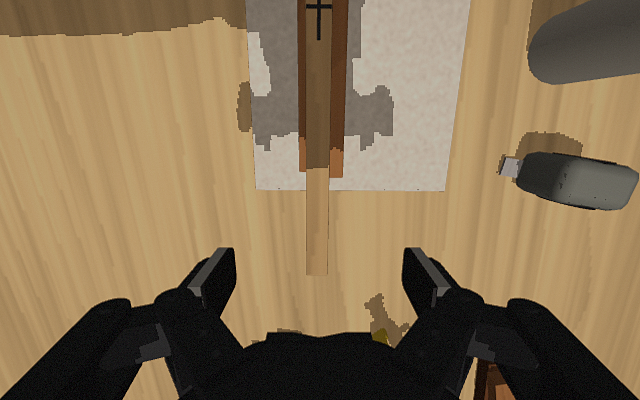

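The fingers straddle the board (tips at 220 and 418, board 307–328). The cross is at (319,6) and the board's end at v=275.

Run:
```python
from h import *
w=cam('wrist')
ex=np.array([np.cos(-.051),np.sin(-.051)]); ey=np.array([-ex[1],ex[0]])
for n,u,v,z in [('cross',319.5,6.5,72),('endL',306.5,275.5,72),('endR',327.5,275.5,72),('L150',305.5,150,72),('R150',329.5,150,72),('cornL',257,190,12),('cornR',445,191,12)]:
    p=ray(w,u,v,z)[:2]; print(n,p.round(1),(p@ex).round(1),(p@ey).round(1))
t=observe()['ee_pos'];print(pix(w,t),t)
```

```text
cross [539.4 208.7] 528.0 235.9
endL [518.3  11.5] 517.0 37.9
endR [536.1  10.6] 534.8 37.9
L150 [524.3 116.8] 517.6 143.4
R150 [542.1 115.9] 535.5 143.4
cornL [470.8  73.8] 466.4 97.7
cornR [657.6  62.9] 653.5 96.4
[318.40359052 228.54448127] [531.2097482   67.74341757 106.88777673]
```

servo_tool:
  series: "100 0 0 0.018 0; 100 0 0 0.018 0; 100 0 0 0.017 0; 100 0 0 0 0; 100 0 0 0 0"

```text
clock: 4.92
ee_pos: [529.7, 67.5, 52.5]
tool_rot: [-2.278, -2.162, 0.003]
force: [0.5, 0.7, 0.2]
opening: 0.999
gripper_force: 0.0
```

servo_tool:
  series: "0 0 0 0 0; 0 0 0 0 0; 0 0 0 0 0; 0 0 0 0 0; 0 0 0 0 0"

```text
clock: 5.33
ee_pos: [531.1, 67.6, 53.5]
tool_rot: [2.278, 2.162, 0.001]
force: [-0.2, -0.8, 0.3]
opening: 0.302
gripper_force: 0.0
```

servo_tool:
  series: "0 0 0 0 0; 0 0 0 0 0; 0 0 0 0 0; 0 0 0 0 0; 0 0 0 0 0"

```text
clock: 5.75
ee_pos: [530.6, 67.6, 52.9]
tool_rot: [-2.278, -2.163, 0.0]
force: [0.9, 0.5, 0.4]
opening: 0.001
gripper_force: 0.0
```

Run:
```python
from h import *
w=cam('wrist','w4.png')
print(observe()['ee_pos'],observe()['opening'],w['p'],find('mark','wrist',w),find('board','wrist',w))
```

```text
[530.59109172  67.56196188  52.85277406] 0.0019772048698495906 [533.96430125 138.79472694 229.55499666] [(0.89, array([534. , 142.3,  72.3]), array([318., 111.]))] [(0.68, array([533.1, 138.7,  71.7]), array([317., 118.]))]
```

View pics/w4.png

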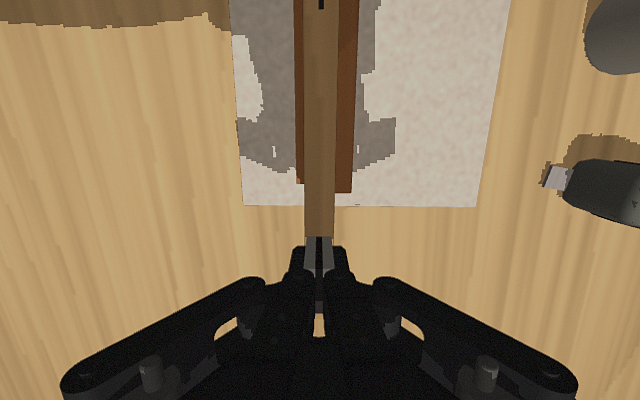

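Run:
```python
from h import *
w=cam('wrist')
t=observe()['ee_pos'];print(pix(w,t),pix(w,t+[0,0,19]),pix(w,t+[0,11,0]),pix(w,t+[0,11,19]), ray(w,318,237,72), ray(w,320,2,72))
print(pix(w,[526,11,72]))
ex=np.array([np.cos(-.051),np.sin(-.051)]); ey=np.array([-ex[1],ex[0]])
for u,v in [(243,206),(477,207)]:
    p=ray(w,u,v,12)[:2]; print((p@ex).round(1),(p@ey).round(1))
b=cam('side','b2.png'); print(pix(b,t),find('board','side',b),pix(b,[526,11,72]))
c=pix(b,t).astype(int)
cv2.imwrite('pics/b2c.png',cv2.resize(b['image'][c[1]-60:c[1]+60,c[0]-80:c[0]+80,::-1],(800,600),interpolation=cv2.INTER_CUBIC))
```

```text
[318.68588189 228.57720797] [318.74159147 240.33003942] [317.82404027 213.10772602] [317.78739844 223.40031296] [530.26130592  69.83914049  72.        ] [537.67809821 192.46327684  72.        ]
[316.24602977 319.01874975]
465.4 97.7
654.8 96.6
[281.49285669 209.48602228] [(0.63, array([524.5,  96. ,  55.4]), array([274., 204.]))] [290.42103189 214.86855514]
```

View pics/b2c.png

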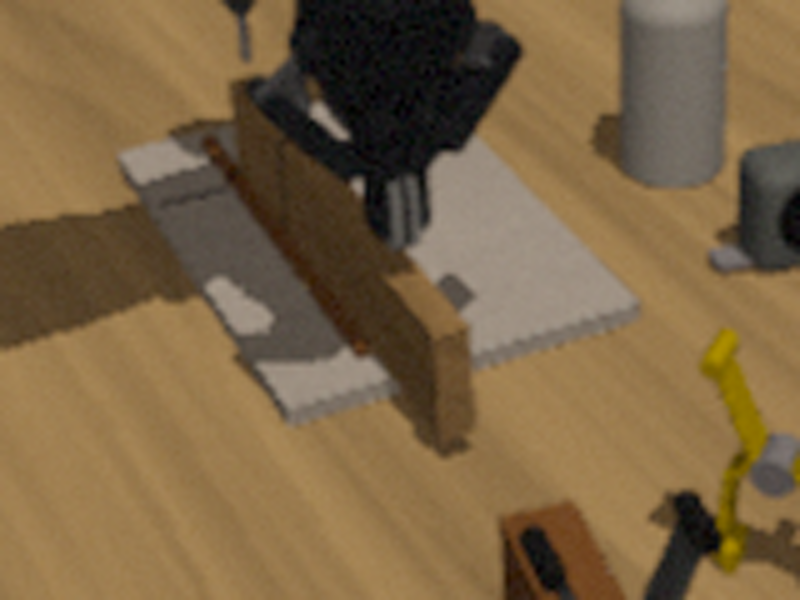

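The side crop shows the fingers shut just on top of the board, so the real tips are about 20–25 mm higher than the reported TCP. I'll open, go 20 mm lower and regrip.

servo_tool:
  series: "70 0 0 0 0; 70 0 0 0 0; 70 0 0 0 0; 70 0 0 0 0; 70 0 0 0 0"

```text
clock: 6.47
ee_pos: [530.6, 67.6, 52.9]
tool_rot: [2.278, 2.163, 0.0]
force: [0.8, -0.3, 0.4]
opening: 0.693
gripper_force: 0.0
```

servo_tool:
  series: "70 0 0 0.007 0; 70 0 0 0.007 0; 70 0 0 0.006 0; 70 0 0 0 0; 70 0 0 0 0"

```text
clock: 6.88
ee_pos: [529.8, 67.5, 32.0]
tool_rot: [-2.278, -2.162, 0.002]
force: [0.3, -0.4, -0.6]
opening: 0.701
gripper_force: 0.0
```

servo_tool:
  series: "0 0 0 0 0; 0 0 0 0 0; 0 0 0 0 0; 0 0 0 0 0; 0 0 0 0 0"

```text
clock: 7.3
ee_pos: [531.0, 67.6, 33.5]
tool_rot: [2.278, 2.162, 0.001]
force: [-0.3, -0.6, 2.5]
opening: 0.176
gripper_force: 58.6
```

servo_tool:
  series: "0 0 0 0 0; 0 0 0 0 0; 0 0 0 0 0; 0 0 0 0 0; 0 0 0 0 0"

```text
clock: 7.72
ee_pos: [531.0, 67.5, 33.4]
tool_rot: [2.278, 2.162, 0.001]
force: [-1.8, -0.2, 5.2]
opening: 0.175
gripper_force: 58.9
```

Gripped. Now I'll slide it along the fence, stopping slightly short.

servo_tool:
  series: "0 0.004 0 0 0; 0 0.008 0 0 0; 0 0.010 0 0 0; 0 0.010 0 0 0; 0 0.010 0 0 0"

```text
clock: 8.13
ee_pos: [533.5, 108.1, 33.5]
tool_rot: [2.277, 2.159, -0.002]
force: [-0.7, -4.6, 5.8]
opening: 0.177
gripper_force: 58.9
```

servo_tool:
  series: "0 0.010 0 0 0; 0 0.008 0 0 0; 0 0.005 0 0 0; 0 0.002 0 0 0; 0 0 0 0 0"

```text
clock: 8.55
ee_pos: [534.9, 133.7, 33.4]
tool_rot: [2.276, 2.161, -0.001]
force: [-0.0, -2.8, 5.8]
opening: 0.182
gripper_force: 58.9
```

Run:
```python
from h import *
ex=np.array([np.cos(-.051),np.sin(-.051)]); ey=np.array([-ex[1],ex[0]])
s=observe();t=s['ee_pos']; print(t,t[:2]@ey,s['force'],s['opening'])
w=cam('wrist','w5.png'); 
a=cam('scene','a5.png');b=cam('side','b5.png')
Q=lambda x,y:np.r_[x*ex+y*ey]
P=[*(527.2*ex+307.3*ey),72]
for c,im,n in [(a,'a',0),(b,'b',0)]: print(pix(c,P),pix(c,P[:2]+[84]))
f=lambda c,P:cv2.resize(c['image'][int(pix(c,P)[1])-30:int(pix(c,P)[1])+30,int(pix(c,P)[0])-40:int(pix(c,P)[0])+40,::-1],(400,300),interpolation=cv2.INTER_CUBIC)
cv2.imwrite('pics/ab5.png',np.vstack([np.hstack([f(a,P),f(b,P)]),cv2.resize(w['image'][0:120,240:400,::-1],(800,300))]))
```

```text
[534.8509395  133.70847625  33.42897517] 160.8002007590304 [-0.01683508 -2.77053593  5.76526203] 0.18210419033677286
[403.70145544 294.51361667] [404.39675078 291.14896534]
[250.06164712 165.67831312] [249.60902438 161.74064225]
```

View pics/ab5.png

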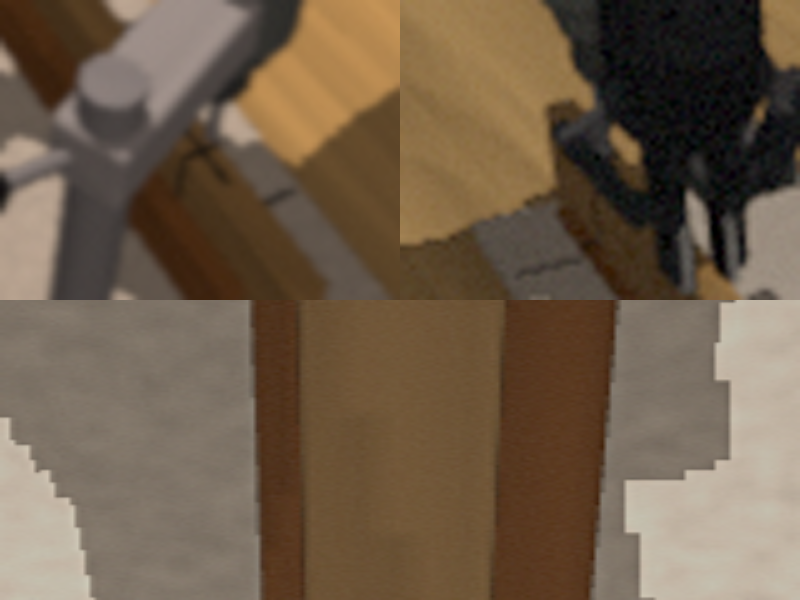

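In the scene crop the cross at about (403,294) is nearly under the bit tip at (405,291). In the wrist strip the cross is out of view. I'll fit the cross line and the black base line along y numerically.

```bash
cat > fit.py <<'E'
from h import *
ex=np.array([np.cos(-.051),np.sin(-.051)]); ey=np.array([-ex[1],ex[0]])
def prof(c,xs,z,ys):
    g=c['image'].astype(np.float32).sum(2)
    out=[]
    for y in ys:
        q=np.array([pix(c,[*(x*ex+y*ey),z]) for x in xs],np.float32)
        out.append(cv2.remap(g,q[:,0].reshape(1,-1),q[:,1].reshape(1,-1),cv2.INTER_LINEAR).mean())
    return np.array(out)
def dip(ys,p):
    base=np.interp(ys,[ys[0],ys[-1]],[np.median(p[:4]),np.median(p[-4:])]); d=np.clip(base-p,0,None); i=d.argmax()
    m=abs(ys-ys[i])<=6; return round((ys[m]*d[m]).sum()/d[m].sum(),2),round(d.max())
def report(c,y0=305):
    ys=np.arange(y0-14,y0+14.1,1); L=np.arange(290,325,1.)
    for n,xs,z,yy in [('crossN',np.arange(520,525,1.),72,ys),('crossF',np.arange(529.5,534,1.),72,ys),('line',np.arange(473,505,2.),12,L),('lip',np.arange(511,516,1.),20,L)]:
        p=prof(c,xs,z,yy); print(n,dip(yy,p),p.round().astype(int).tolist() if n[0]=='c' else '')
E
python3 -c "
from fit import *
report(cam('scene')); print('side'); report(cam('side'))"
```

```text
crossN (np.float64(304.1), 51) [203, 199, 193, 186, 183, 180, 178, 177, 178, 176, 171, 163, 152, 143, 138, 144, 158, 172, 182, 187, 189, 188, 187, 185, 183, 182, 181, 181, 181]
crossF (np.float64(303.93), 68) [200, 196, 191, 185, 178, 173, 169, 166, 162, 157, 148, 134, 118, 108, 109, 117, 132, 145, 155, 160, 161, 162, 163, 161, 159, 157, 156, 155, 155]
line (np.float64(309.01), 36) 
lip (np.float64(318.51), 1) 
side
crossN (np.float64(295.8), 9) [64, 62, 59, 57, 53, 52, 54, 57, 62, 66, 69, 70, 67, 64, 62, 59, 58, 60, 62, 63, 63, 61, 60, 58, 57, 59, 60, 62, 63]
crossF (np.float64(302.52), 53) [153, 151, 149, 147, 147, 146, 142, 135, 126, 118, 110, 105, 107, 113, 120, 128, 136, 145, 153, 161, 165, 167, 169, 169, 170, 171, 171, 167, 163]
line (np.float64(309.05), 53) 
lip (np.float64(309.33), 19)
```

The cross is about 4.8 mm short, and the wrist estimate says the same.

servo_tool:
  series: "0 0.003 0 0 0; 0 0.0018 0 0 0; 0 0 0 0 0; 0 0 0 0 0; 0 0 0 0 0"

```text
clock: 9.22
ee_pos: [535.0, 137.9, 33.4]
tool_rot: [2.277, 2.16, -0.001]
force: [0.4, -4.2, 5.9]
opening: 0.177
gripper_force: 58.9
```

```bash
python3 -c "
from fit import *
s=observe();t=s['ee_pos'];print(t,t[:2]@ey)
report(cam('scene'),308); print('side'); report(cam('side'),308)"
```

```text
[534.99175063 137.94805665  33.42363756] 165.04144703415955
crossN (np.float64(308.51), 32) [186, 182, 179, 177, 177, 180, 183, 184, 185, 182, 179, 174, 166, 157, 150, 150, 156, 165, 174, 181, 184, 182, 181, 180, 180, 181, 182, 184, 187]
crossF (np.float64(308.4), 63) [185, 177, 171, 168, 166, 164, 163, 163, 161, 158, 152, 143, 131, 116, 105, 102, 111, 126, 142, 153, 157, 158, 158, 158, 157, 155, 156, 158, 159]
line (np.float64(309.12), 35) 
lip (np.float64(290.21), 5) 
side
crossN (np.float64(294.18), 3) [58, 60, 62, 63, 63, 62, 61, 60, 61, 63, 65, 66, 66, 67, 66, 65, 65, 64, 62, 61, 60, 60, 61, 61, 60, 59, 58, 58, 60]
crossF (np.float64(308.88), 41) [150, 149, 148, 147, 147, 146, 146, 146, 147, 147, 142, 134, 128, 122, 117, 117, 122, 129, 135, 142, 149, 155, 162, 167, 168, 168, 167, 166, 164]
line (np.float64(309.2), 51) 
lip (np.float64(310.91), 25)
```

The cross is now within 0.6 mm of the line. Release, rise and travel to the rack.

servo_tool:
  series: "60 0 0 0 0; 60 0 0 0 0; 60 0 0 0 0; 60 0 0 0 0; 80 0 0 -0.004 0"

```text
clock: 9.73
ee_pos: [533.4, 139.2, 36.1]
tool_rot: [-2.277, -2.162, 0.003]
force: [-1.1, -0.0, 0.5]
opening: 0.724
gripper_force: 0.0
```

servo_tool:
  series: "100 0 0 -0.020 0; 100 0 0 -0.040 0; 100 0 0 -0.040 0; 100 0 0 -0.040 0; 100 -0.020 0 -0.040 0"

```text
clock: 10.15
ee_pos: [533.7, 122.9, 216.6]
tool_rot: [-2.275, -2.166, -0.004]
force: [0.6, 0.1, 0.4]
opening: 1.0
gripper_force: 0.0
```

Run:
```python
from fit import *
report(cam('scene'),308)
w=cam('wrist'); print(find('mark','wrist',w))
plan([473,-310,250],-0.051,15,100)
```

```text
crossN (np.float64(308.73), 36) [173, 171, 170, 169, 169, 170, 172, 173, 173, 171, 168, 165, 159, 149, 140, 138, 143, 152, 162, 171, 174, 174, 174, 174, 174, 175, 176, 177, 179]
crossF (np.float64(308.4), 51) [176, 169, 165, 162, 161, 159, 158, 157, 155, 153, 148, 141, 130, 118, 109, 106, 113, 126, 139, 147, 150, 152, 152, 151, 150, 149, 149, 151, 152]
line (np.float64(309.53), 42) 
lip (np.float64(290.21), 5) 
[(0.85, array([535.1, 197.8,  73.2]), array([311., 112.]))]
tx check [0.05 1.   0.  ] [0.05 1.  ] psi -0.053 p [536.  120.6 218.2]
100 -0.0289 -0.0027 -0.0021 -0.0001; 100 -0.0289 -0.0027 -0.0021 -0.0001; 100 -0.0289 -0.0027 -0.0021 -0.0001; 100 -0.0289 -0.0027 -0.0021 -0.0001; 100 -0.0289 -0.0027 -0.0021 -0.0001
100 -0.0289 -0.0027 -0.0021 -0.0001; 100 -0.0289 -0.0027 -0.0021 -0.0001; 100 -0.0289 -0.0027 -0.0021 -0.0001; 100 -0.0289 -0.0027 -0.0021 -0.0001; 100 -0.0289 -0.0027 -0.0021 -0.0001
100 -0.0289 -0.0027 -0.0021 -0.0001; 100 -0.0289 -0.0027 -0.0021 -0.0001; 100 -0.0289 -0.0027 -0.0021 -0.0001; 100 -0.0289 -0.0027 -0.0021 -0.0001; 100 -0.0289 -0.0027 -0.0021 -0.0001
```

servo_tool:
  series: "100 -0.029 -0.003 -0.002 0; 100 -0.029 -0.003 -0.002 0; 100 -0.029 -0.003 -0.002 0; 100 -0.029 -0.003 -0.002 0; 100 -0.029 -0.003 -0.002 0"

```text
clock: 10.72
ee_pos: [509.5, -24.1, 222.6]
tool_rot: [-2.276, -2.162, 0.003]
force: [-0.6, -1.1, 0.6]
opening: 0.999
gripper_force: 0.0
```

servo_tool:
  series: "100 -0.029 -0.003 -0.002 0; 100 -0.029 -0.003 -0.002 0; 100 -0.029 -0.003 -0.002 0; 100 -0.029 -0.003 -0.002 0; 100 -0.029 -0.003 -0.002 0"

```text
clock: 11.13
ee_pos: [487.1, -168.1, 232.6]
tool_rot: [-2.276, -2.161, 0.002]
force: [0.2, 0.8, 0.2]
opening: 1.003
gripper_force: 0.0
```

servo_tool:
  series: "100 -0.029 -0.003 -0.002 0; 100 -0.029 -0.003 -0.002 0; 100 -0.029 -0.003 -0.002 0; 100 -0.029 -0.003 -0.002 0; 100 -0.029 -0.003 -0.002 0"

```text
clock: 11.55
ee_pos: [464.8, -312.0, 242.5]
tool_rot: [-2.276, -2.161, 0.001]
force: [1.3, 0.3, 0.3]
opening: 1.001
gripper_force: 0.0
```

servo_tool:
  series: "100 0 0 0 0; 100 0 0 0 0; 100 0 0 0 0; 100 0 0 0 0; 100 0 0 0 0"

```text
clock: 11.97
ee_pos: [465.9, -310.0, 243.8]
tool_rot: [-2.276, -2.164, -0.0]
force: [0.4, 0.3, -0.1]
opening: 0.999
gripper_force: 0.0
```

Run:
```python
from h import *
w=cam('wrist','w6.png'); print(observe()['ee_pos'],w['p'])
for n in ['clamp','handles','near_pad','far_pad','rack']: print(n,*find(n,'wrist',w)[:4])
```

```text
[ 465.95167802 -310.19412827  243.98537251] [ 469.2476936  -238.9686026   420.53931315]
clamp (0.77, array([ 466.2, -233.7,  134. ]), array([315., 113.])) (0.64, array([ 609.8, -252.8,   78.5]), array([439., 124.])) (0.57, array([ 330.6, -284.1,   86.6]), array([204., 164.]))
handles (0.91, array([ 330.8, -288.7,   84.7]), array([205., 168.])) (0.74, array([ 466.6, -231.6,  136.9]), array([315., 110.])) (0.58, array([ 615.1, -142.5,   63.8]), array([445.,  21.])) (0.56, array([ 608.2, -263.1,   76.8]), array([436., 133.]))
near_pad (0.97, array([ 329.9, -295. ,   82.8]), array([206., 172.])) (0.8, array([ 469.9, -228.8,  130.1]), array([319., 108.])) (0.74, array([ 605.9, -259.6,   76.4]), array([434., 130.])) (0.65, array([ 613.1, -140.9,   63.1]), array([443.,  20.]))
far_pad (0.92, array([ 619.1, -254.8,   85.9]), array([449., 126.])) (0.7, array([ 590.3, -119.9,   45.1]), array([418.,   6.])) (0.69, array([ 488.2, -233.7,  139.7]), array([338., 112.])) (0.68, array([ 359.8, -284.4,   53.6]), array([236., 159.]))
rack (0.85, array([ 472.4, -199.6,   12. ]), array([319.,  88.]))
```

View pics/w6.png

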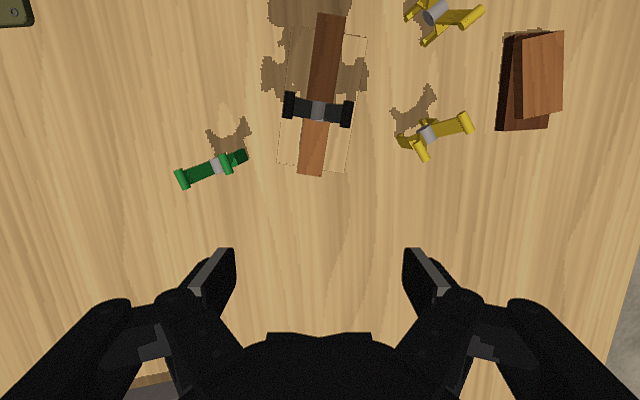

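Tenth picture. The dark clamp is on the rack with its grips at (289,104) and (348,113) and its coil at (319,110). The look-alikes are green at (212,165) and yellow at (435,132) and (440,15).

Run:
```python
from h import *
w=cam('wrist')
hsv=cv2.cvtColor(w['image'],cv2.COLOR_RGB2HSV)
g=w['image'].astype(int).sum(2)
m=np.zeros((400,640),np.uint8); m[85:132,275:362]=(g[85:132,275:362]<110)
n,l,st,ce=cv2.connectedComponentsWithStats(m); print([(st[i].tolist(),ce[i].round(1).tolist()) for i in range(1,n) if st[i][4]>20])
# left / right grips via column extents
ys,xs=np.nonzero(m)
for z,lo,hi in [(152,280,296),(152,342,356)]:
    k=(xs>=lo)&(xs<=hi); u,v=xs[k].mean(),ys[k].mean(); print(u,v,ray(w,u,v,152).round(1),k.sum())
A=ray(w,289,104,152);B=ray(w,348,113,152);print(A,B,np.linalg.norm(A-B),(A+B)/2,np.arctan2(*(B-A)[[1,0]]))
print('pivot',ray(w,319,110,110)); 
for u,v in [(317,12),(346,17),(297,174),(323,178)]: print('rack',ray(w,u,v,90).round(1))
```

```text
[([282, 90, 30, 28, 579], [295.0, 105.0]), ([323, 100, 31, 27, 526], [339.5, 112.1])]
289.1504424778761 103.74926253687316 [ 443.8 -226.   152. ] 339
346.552 112.028 [ 495.5 -235.8  152. ] 250
[ 443.68322247 -226.22877891  152.        ] [ 496.75334902 -236.72483763  152.        ] 54.09811069144006 [ 470.21828575 -231.47680827  152.        ] -0.1952572994167835
pivot [ 470.67547926 -231.67914412  110.        ]
rack [ 473.6 -135.7   90. ]
rack [ 503.1 -141.7   90. ]
rack [ 440.9 -302.3   90. ]
rack [ 471.6 -308.7   90. ]
```

Run:
```python
from h import *
b=cam('side'); t=np.array([530.6,67.6,52.9])
for dz in (15,20,25,30,35,40): print(dz,pix(b,t+[0,-11,dz]).round(1),pix(b,t+[0,0,dz]).round(1))
# silver pad tips in the present wrist picture, open
w=cam('wrist'); g=w['image'].astype(int).sum(2)
for u in (205,215,225,231,410,418,428): print(u,[int(x) for x in g[236:300:4,u]])
s=observe();t=np.array(s['ee_pos']);M=R.from_rotvec(s['tool_rot']).as_matrix()
for dz in (20,30,40,50): print(dz,[pix(w,t+M[:,0]*11*k+M[:,1]*42.5*j+[0,0,dz]).round().tolist() for k in (1,-1) for j in (-1,1)])
plan([470.2,-231.5,243],-0.195,5,100)
```

```text
15 [283.2 206.3] [281.1 204.1]
20 [283.1 204.5] [281.  202.3]
25 [282.9 202.7] [280.8 200.5]
30 [282.8 200.9] [280.7 198.7]
35 [282.7 199. ] [280.5 196.9]
40 [282.5 197.2] [280.4 195. ]
205 [429, 428, 441, 454, 471, 492, 19, 210, 210, 203, 212, 72, 29, 14, 33, 74]
215 [461, 464, 471, 496, 196, 198, 208, 230, 35, 6, 56, 20, 27, 34, 25, 39]
225 [452, 455, 466, 205, 46, 49, 57, 42, 14, 68, 27, 58, 32, 22, 40, 20]
231 [429, 430, 435, 15, 41, 0, 38, 32, 51, 36, 34, 18, 49, 63, 0, 509]
410 [455, 456, 463, 140, 3, 65, 25, 35, 20, 32, 44, 39, 56, 55, 37, 37]
418 [459, 452, 458, 193, 202, 211, 64, 36, 38, 41, 8, 2, 37, 40, 47, 32]
428 [431, 430, 431, 426, 426, 463, 213, 205, 206, 211, 35, 34, 34, 45, 52, 7]
20 [[247.0, 224.0], [390.0, 224.0], [250.0, 258.0], [388.0, 257.0]]
30 [[243.0, 231.0], [395.0, 230.0], [246.0, 266.0], [392.0, 266.0]]
40 [[238.0, 238.0], [400.0, 238.0], [241.0, 275.0], [396.0, 275.0]]
50 [[232.0, 246.0], [405.0, 246.0], [236.0, 285.0], [402.0, 285.0]]
tx check [ 0.05  1.   -0.  ] [0.05 1.  ] psi -0.052 p [ 465.9 -311.3  244.3]
100 0.0160 0.0000 0.0003 0.0286; 100 0.0160 -0.0004 0.0003 0.0286; 100 0.0160 -0.0009 0.0003 0.0286; 100 0.0159 -0.0013 0.0003 0.0286; 100 0.0159 -0.0018 0.0003 0.0286
```

The reported TCP is about 35–50 mm below the real tips, so I'll squeeze at about ee z = 88.

servo_tool:
  series: "100 0.016 0 0 0.029; 100 0.016 0 0 0.029; 100 0.016 -0.001 0 0.029; 100 0.016 -0.001 0 0.028; 100 0.016 -0.002 0 0.028"

```text
clock: 12.83
ee_pos: [470.7, -230.8, 244.2]
tool_rot: [2.429, 1.992, 0.0]
force: [0.4, 0.2, 0.3]
opening: 1.004
gripper_force: 0.0
```

servo_tool:
  series: "100 0 0 0.010 0; 100 0 0 0.015 0; 100 0 0 0.005 0; 100 0 0 0 0; 100 0 0 0 0"

```text
clock: 13.25
ee_pos: [470.3, -231.7, 213.8]
tool_rot: [-2.427, -1.994, 0.001]
force: [-0.1, 0.6, -0.0]
opening: 1.0
gripper_force: 0.0
```

Run:
```python
from h import *
plan([470.3,-231.5,88],-0.195,5,100)
```

```text
tx check [0.19 0.98 0.  ] [0.19 0.98] psi -0.195 p [ 470.3 -231.7  213.8]
100 0.0000 -0.0000 0.0252 -0.0001; 100 0.0000 -0.0000 0.0252 -0.0001; 100 0.0000 -0.0000 0.0252 -0.0001; 100 0.0000 -0.0000 0.0252 -0.0001; 100 0.0000 -0.0000 0.0252 -0.0001
```

servo_tool:
  series: "100 0 0 0.015 0; 100 0 0 0.025 0; 100 0 0 0.025 0; 100 0 0 0.010 0; 100 0 0 0 0"

```text
clock: 13.67
ee_pos: [468.9, -230.9, 137.2]
tool_rot: [-2.424, -1.992, 0.003]
force: [-0.1, 0.2, 0.7]
opening: 1.0
gripper_force: 0.0
```

servo_tool:
  series: "100 0 0 0.010 0; 100 0 0 0.020 0; 100 0 0 0.015 0; 100 0 0 0.006 0; 100 0 0 0 0"

```text
clock: 14.08
ee_pos: [470.4, -231.3, 87.7]
tool_rot: [-2.426, -1.994, 0.001]
force: [-0.6, 0.8, 0.7]
opening: 1.003
gripper_force: 0.0
```

servo_tool:
  series: "40 0 0 0 0; 40 0 0 0 0; 40 0 0 0 0; 40 0 0 0 0; 40 0 0 0 0"

```text
clock: 14.5
ee_pos: [481.8, -235.5, 96.6]
tool_rot: [2.41, 1.982, 0.019]
force: [6.0, 0.5, 23.6]
opening: 0.42
gripper_force: 57.2
```

servo_tool:
  series: "0 0 0 0 0; 0 0 0 0 0; 0 0 0 0 0; 0 0 0 0 0; 0 0 0 0 0"

```text
clock: 14.92
ee_pos: [481.8, -235.4, 96.6]
tool_rot: [2.41, 1.982, 0.019]
force: [5.9, 0.3, 24.0]
opening: 0.422
gripper_force: 57.2
```

Run:
```python
from h import *
s=observe();print(s['ee_pos'],s['opening'],s['force'],s['gripper_force'])
w=cam('wrist','w7.png');print(find('clamp','wrist',w)[:2],find('handles','wrist',w)[:2])
b=cam('side','b7.png');print(find('clamp','side',b)[:4],find('far_pad','side',b)[:3])
```

```text
[ 481.82639819 -235.44789139   96.60511017] 0.4222446897805972 [ 5.87312723  0.30968127 23.96605671] 57.1974903345108
[(0.94, array([ 613.6, -136.5,   68.2]), array([486.,  36.])), (0.72, array([ 473.4, -230.5,  120.8]), array([304., 239.]))] [(0.95, array([ 476.6, -225. ,  120.9]), array([308., 230.])), (0.86, array([ 611.7, -140. ,   69.1]), array([484.,  43.]))]
[(0.98, array([ 339.5, -290.5,   67.3]), array([273., 349.])), (0.77, array([ 592.6, -272.8,   68. ]), array([396., 281.])), (0.66, array([ 612.4, -151.5,   57.7]), array([365., 246.]))] [(0.82, array([ 485.9, -236.4,  125. ]), array([335., 266.])), (0.73, array([ 620.3, -259.3,   86.3]), array([404., 264.])), (0.67, array([ 353. , -287. ,   75.2]), array([280., 341.]))]
```

servo_tool:
  series: "0 0 0 -0.004 0; 0 0 0 -0.005 0; 0 0 0 0 0; 0 0 0 0 0; 0 0 0 0 0"

```text
clock: 15.63
ee_pos: [473.4, -232.4, 98.2]
tool_rot: [2.424, 1.992, 0.005]
force: [6.2, -1.4, 2.7]
opening: 0.418
gripper_force: 61.7
```

servo_tool:
  series: "0 0 0 -0.004 0; 0 0 0 0 0; 0 0 0 0 0; 0 0 0 0 0; 0 0 0 0 0"

```text
clock: 16.05
ee_pos: [473.2, -232.1, 101.5]
tool_rot: [2.424, 1.993, 0.004]
force: [6.3, -1.5, -1.2]
opening: 0.416
gripper_force: 61.9
```

servo_tool:
  series: "0 0 0 -0.005 0; 0 0 0 -0.010 0; 0 0 0 -0.015 0; 0 0 0 -0.015 0; 0 0 0 -0.015 0"

```text
clock: 16.47
ee_pos: [468.9, -230.7, 160.3]
tool_rot: [-2.424, -1.992, 0.004]
force: [-0.2, 0.2, -1.6]
opening: 0.416
gripper_force: 60.2
```

servo_tool:
  series: "0 0 0 -0.020 0; 0 0 0 -0.020 0; 0 0 0 -0.020 0; 0 0 0 -0.010 0; 0 0 0 0 0"

```text
clock: 16.88
ee_pos: [470.6, -231.6, 232.3]
tool_rot: [2.427, 1.994, -0.0]
force: [0.3, 0.1, -2.3]
opening: 0.415
gripper_force: 60.1
```

Run:
```python
from h import *
s=observe();t=s['ee_pos'];print(t,s['opening'],s['force'],s['gripper_force'])
for n in ['scene','side','wrist']:
    c=cam(n,n+'8.png'); print(n,pix(c,np.array(t)+[0,0,50]).round(), [(q,*[f for f in find(q,n,c)[:5] if np.linalg.norm(f[1]-t)<150]) for q in ('clamp','handles','near_pad','far_pad')])
# dark mask rows in scene picture around the held clamp
c=cam('side'); g=c['image'].astype(int).sum(2); u,v=pix(c,np.array(t)+[0,0,0]).astype(int)
print(u,v)
for r in range(v-40,v+50,3): print(r,''.join('#' if x<120 else ('+' if x<200 else '.') for x in g[r,u-40:u+40]))
```

```text
[ 470.60006374 -231.58134441  232.30223388] 0.41455974590422345 [ 0.28986352  0.07691203 -2.33697724] 60.09779334068298
scene [317. 100.] [('clamp', (0.75, array([ 464.5, -220.9,  240.7]), array([321., 115.]))), ('handles', (0.8, array([ 467.5, -220.6,  238.1]), array([320., 116.]))), ('near_pad', (0.58, array([ 467.6, -220.6,  236.6]), array([320., 117.]))), ('far_pad', (0.67, array([ 486.9, -218.9,  231.8]), array([314., 121.])))]
side [326. 187.] [('clamp', (0.94, array([ 458.4, -233.4,  238. ]), array([320., 215.]))), ('handles', (0.97, array([ 457.6, -235.2,  235.9]), array([320., 217.]))), ('near_pad', (0.68, array([ 458.3, -229.1,  240.7]), array([318., 212.]))), ('far_pad', (0.77, array([ 474.3, -235.1,  252.2]), array([329., 205.])))]
wrist [319. 268.] [('clamp', (0.63, array([ 466.8, -225.9,  255. ]), array([311., 237.]))), ('handles', (0.59, array([ 462.7, -225.4,  259.3]), array([304., 240.]))), ('near_pad', (0.69, array([ 465.9, -222.5,  252. ]), array([308., 230.]))), ('far_pad', (0.66, array([ 479.6, -229.8,  270.4]), array([335., 251.])))]
325 215
175 ..........+#####
[... 1829 characters left out ...]
....................
241 ++........++++###...............................###+...........++............++.
244 +.++++.++..+####................................................................
247 ++++++.++.+...................................................+.................
250 ++++++++++.+..............+++++...............................+.................
253 +++++++++++++...+########+++#+##+....................+.+......+.........++......
256 +++++++++++++....#+##+###+#++++#+#......................+++....+++++++..++......
259 .++++++++++++....###++++.+#++##+#+++.......................+.....++++++++++.+...
262 ++++.++++++++++++#+#++++###++#+##++#+.....................................+.....
```

Run:
```python
from h import *
c=cam('side'); s=observe(); t=np.array(s['ee_pos']); M=R.from_rotvec(s['tool_rot']).as_matrix()
n=M[:,0]; yv=M[:,1]
def onplane(u,v):
    d=c['R']@np.array([(u-c['cx'])/c['f'],(v-c['cy'])/c['f'],1]); k=((t-c['p'])@n)/(d@n); P=c['p']+k*d-t
    return np.round([P@yv,P[2]],1)
for nm,col,row in [('padL',13.5,238),('padR',48.5,236),('legLtop',27,211),('legRtop',43,210),('hL',32.5,187),('hR',48,187)]: print(nm,onplane(285+col,row))
def img(y,z): return pix(c,t+yv*y+[0,0,z])
g=c['image'].astype(int)
# rectified view of clamp plane, 2 mm per char in y, 4 mm in z
for z in range(84,-84,-4):
    print('%4d '%z,end='')
    for y in range(-56,58,2):
        u,v=img(y,z).round().astype(int); r=g[v,u]; q=r.sum()
        print('#' if q<110 else ('+' if q<330 and r.max()-r.min()<25 else '.'),end='')
    print()
```

```text
padL [-45.6 -30.9]
padR [ 12.9 -42.7]
legLtop [-22.2  14.1]
legRtop [3.6 9.7]
hL [-12.7  54.2]
hR [11.7 49. ]
  84 ....+################........++++++.+###################.
  80 .....+###############........+++++.++##################..
  76 ........#...########........++++++++###########+......+..
  72 ............########........++++++++##########...........
  68 ............#####++++#......++++++++###++++##............
  64 ............#####++++#......++++#######++++##............
  60 ...........+#####++++###....++++########++++#............
  56 ...........+######+++####.....++########++++#...+++++++++
  52 ............+####++++####.......########+++++..++++++++++
  48 .............+###++++#+#.......+########+++++..++++++++++
  44 .............+###++++##.......##########+++++..++++++++++
  40 ..............+++++++#+.......++##++.###++++...+++++++++#
  36 ................+++++++......+##+++...##++.....++++++++##
  32 ..................++#++.....###+++............+#++++++###
  28 ...................+#+++....++#+++.............#++++++###
  24 ...................##++....+###++.......
[... 955 characters left out ...]
.......
 -40 ...+####.......................######+...................
 -44 ....###.........................######...................
 -48 .................................#####...................
 -52 ..................................####...............+...
 -56 ...................................##.................+..
 -60 .....................................................+...
 -64 .........##........................................++++..
 -68 ..........#.....#..................................+++++.
 -72 ........#..#........................................+++++
 -76 .......#............#................................++++
 -80 .......##......#.........................................
```

The rectified view shows the clamp held open with about 0.18 rad of tilt. Relative to the TCP, the pads' middle is at (-17.5, -41) mm and the pivot at about (-9, +1). I'll plan the approach so that the pads straddle board and fence.

Run:
```python
from h import *
plan([558.7,136.7,225],-0.051,15,0)
```

```text
tx check [ 0.19  0.98 -0.  ] [0.19 0.98] psi -0.195 p [ 470.7 -231.4  231.2]
0 0.0252 0.0010 0.0004 -0.0096; 0 0.0252 0.0012 0.0004 -0.0096; 0 0.0252 0.0015 0.0004 -0.0096; 0 0.0252 0.0017 0.0004 -0.0096; 0 0.0252 0.0020 0.0004 -0.0096
0 0.0251 0.0022 0.0004 -0.0096; 0 0.0251 0.0024 0.0004 -0.0096; 0 0.0251 0.0027 0.0004 -0.0096; 0 0.0251 0.0029 0.0004 -0.0096; 0 0.0250 0.0032 0.0004 -0.0096
0 0.0250 0.0034 0.0004 -0.0096; 0 0.0250 0.0037 0.0004 -0.0096; 0 0.0249 0.0039 0.0004 -0.0096; 0 0.0249 0.0041 0.0004 -0.0096; 0 0.0249 0.0044 0.0004 -0.0096
```

servo_tool:
  series: "0 0.015 0.001 0 -0.010; 0 0.025 0.001 0 -0.010; 0 0.025 0.0015 0 -0.010; 0 0.025 0.002 0 -0.010; 0 0.025 0.002 0 -0.010"

```text
clock: 18.15
ee_pos: [498.1, -118.4, 231.3]
tool_rot: [2.376, 2.054, 0.0]
force: [-0.3, -0.2, -0.8]
opening: 0.415
gripper_force: 60.1
```

servo_tool:
  series: "0 0.025 0.002 0 -0.010; 0 0.025 0.0025 0 -0.010; 0 0.025 0.003 0 -0.010; 0 0.025 0.003 0 -0.010; 0 0.025 0.003 0 -0.010"

```text
clock: 18.57
ee_pos: [527.1, 4.2, 231.3]
tool_rot: [2.324, 2.114, 0.0]
force: [0.2, 0.2, -1.6]
opening: 0.417
gripper_force: 60.1
```

servo_tool:
  series: "0 0.025 0.0035 0 -0.010; 0 0.025 0.004 0 -0.010; 0 0.025 0.004 0 -0.010; 0 0.025 0.004 0 -0.010; 0 0.025 0.0045 0 -0.004"

```text
clock: 18.98
ee_pos: [556.3, 127.4, 231.3]
tool_rot: [2.277, 2.165, 0.0]
force: [0.8, -0.1, -1.2]
opening: 0.42
gripper_force: 60.1
```

servo_tool:
  series: "0 0.010 0 0 0; 0 0 0 0 0; 0 0 0 0 0; 0 0 0 0 0; 0 0 0 0 0"

```text
clock: 19.4
ee_pos: [556.4, 134.8, 231.3]
tool_rot: [2.279, 2.162, -0.001]
force: [0.4, 0.3, -1.5]
opening: 0.412
gripper_force: 60.1
```

```bash
cat > rect.py <<'E'
from fit import *
def rect(zs,ys,cn='side'):
    c=cam(cn); s=observe(); t=np.array(s['ee_pos']); M=R.from_rotvec(s['tool_rot']).as_matrix(); yv=M[:,1]
    print(t.round(1),'st',(t[:2]@ex).round(1),(t[:2]@ey).round(1),'psi',np.arctan2(yv[1],yv[0]).round(3),s['force'].round(1),s['opening'])
    g=c['image'].astype(int)
    for z in zs:
        print('%4d '%z,end='')
        for y in ys:
            u,v=pix(c,t+yv*y+[0,0,z]).round().astype(int); r=g[v,u]; q=r.sum()
            print('#' if q<110 else ('+' if q<330 and r.max()-r.min()<25 else '.'),end='')
        print()
E
python3 -c "
from rect import *
rect(range(72,-72,-4),range(-60,62,2))
report(cam('scene'),308)
plan([558.7,136.7,225],-0.051,5,0)"
```

```text
[556.5 134.8 231.3] st 548.9 163.0 psi -0.053 [ 0.7  0.7 -0.5] 0.4189182898723859
  72 ...............####+++................##########.............
  68 ++++..........#####+++++..............###+++++#..............
  64 +++++++.......#####++++##.....++......###+++++#..............
  60 ++++++++......######+++###++++..++#######+++++#..............
  56 ++++++++......+#####+++####+++++++#######+++++#..............
  52 +++++++++......####++++###+++++++++#######++++#..............
  48 ++++++++#......####+++++#++++++++#########++++#..............
  44 ++++++##.......####+++++#++++++++#########+++##..............
  40 ++++++++++++++++++++++++#+.....++###++####++.........+.......
  36 +++++++#+++++++++++++++##++..+++##++++++#++++...+######......
  32 +++++++++++++++++++++###++++++++##++++++++++++++++######.....
  28 +++++++##+++++++++++++##+++++++###++++++.........+#####......
  24 ++++++++++++++++++++++#+++++++++++++++++.....................
  20 ++++++++++++++++++++###+++++++##++++++++.....................
  16 +++++++++++++++++++++###++++++#++++++........................
  12 ++++++++
[... 1342 characters left out ...]
...............++++++++++..........................
crossN (np.float64(308.94), 43) [196, 189, 182, 177, 175, 176, 179, 180, 181, 180, 178, 172, 162, 151, 141, 138, 143, 152, 162, 170, 175, 176, 176, 174, 174, 175, 176, 178, 180]
crossF (np.float64(308.48), 54) [178, 171, 165, 162, 160, 158, 158, 158, 156, 155, 150, 142, 132, 120, 109, 106, 113, 125, 139, 148, 152, 154, 154, 153, 152, 151, 151, 152, 152]
line (np.float64(309.05), 35) 
lip (np.float64(290.24), 5) 
tx check [ 0.05  1.   -0.  ] [0.05 1.  ] psi -0.053 p [556.5 134.9 231.4]
0 0.0004 0.0004 0.0013 -0.0003; 0 0.0004 0.0004 0.0013 -0.0003; 0 0.0004 0.0004 0.0013 -0.0003; 0 0.0004 0.0004 0.0013 -0.0003; 0 0.0004 0.0004 0.0013 -0.0003
```

Clearance is about 11 mm on each side, and the cross hasn't moved. Descending.

servo_tool:
  series: "0 0 0.001 0.015 0; 0 0.002 0 0.025 0; 0 0 0 0.025 0; 0 0 0 0.020 0; 0 0 0 0.005 0"

```text
clock: 19.92
ee_pos: [555.1, 136.6, 137.8]
tool_rot: [-2.276, -2.161, 0.009]
force: [-1.5, 0.3, -1.2]
opening: 0.416
gripper_force: 60.1
```

servo_tool:
  series: "0 0 0 0.010 0; 0 0 0 0.010 0; 0 0 0 0.010 0; 0 0 0 0 0; 0 0 0 0 0"

```text
clock: 20.33
ee_pos: [557.6, 138.0, 111.0]
tool_rot: [-2.277, -2.164, 0.001]
force: [-1.0, 0.3, -1.2]
opening: 0.413
gripper_force: 60.1
```

```bash
python3 -c "
from rect import *
rect(range(60,-72,-4),range(-60,62,2))
report(cam('scene'),308)"
```

```text
[558.1 138.1 111.6] st 550.3 166.4 psi -0.051 [ 0.  -0.7 -1. ] 0.4141648540945614
  60 ..............#####++++##++++++++########++++#...............
  56 ..............#####++++####+++++++########+++#...............
  52 ..............#####+++++##++++++++########+++++..............
  48 ...............####+++++#+++++++++########++++#..............
  44 ................##++++++#+++++++++########+++++..............
  40 .................++++++##+++++++++#++#####+++................
  36 ..................+++++#++++++++++++....#+++.................
  32 ...................+#+##++++++++#+++.........................
  28 ...............+++++###++++++++#++++++++.....................
  24 ...............+++++###++++++++++++++++++....................
  20 ...............+###++##++++++#++++++++++++...................
  16 .......++++....+####+###+++++#+++++++++++++..................
  12 ........++++++++++##++#++++++++++++++++++++++................
   8 ..........++++++++++++++++++++++++++++++++++++...............
   4 ..........++#++++++++++++++++++++##+++++++++++...............
   0 ........
[... 906 characters left out ...]
++................
 -56 .............................++++++++++++++++................
 -60 +.............................++++++++++++...................
 -64 ...............................+++...+++.....................
 -68 ......#..........................+...........................
crossN (np.float64(308.4), 18) [180, 177, 175, 174, 175, 180, 185, 188, 192, 195, 198, 196, 192, 185, 180, 183, 190, 202, 213, 222, 222, 220, 220, 216, 215, 219, 219, 221, 225]
crossF (np.float64(308.48), 55) [183, 177, 172, 169, 166, 165, 164, 163, 161, 160, 155, 146, 135, 123, 113, 110, 117, 130, 144, 153, 156, 159, 158, 156, 154, 154, 156, 159, 159]
line (np.float64(311.43), 50) 
lip (np.float64(290.24), 4)
```

Still clear. Down another 24 mm, watching the force.

servo_tool:
  series: "0 0 0 0.008 0; 0 0 0 0.008 0; 0 0 0 0.004 0; 0 0 0 0 0; 0 0 0 0 0"

```text
clock: 20.85
ee_pos: [557.2, 137.9, 90.6]
tool_rot: [-2.277, -2.164, 0.002]
force: [-0.2, 0.5, -1.1]
opening: 0.418
gripper_force: 60.1
```

servo_tool:
  series: "0 0 0 0.003 0; 0 0 0 0.001 0; 0 0 0 0 0; 0 0 0 0 0; 0 0 0 0 0"

```text
clock: 21.27
ee_pos: [557.9, 138.1, 87.3]
tool_rot: [2.277, 2.164, 0.0]
force: [0.7, 0.5, -1.9]
opening: 0.415
gripper_force: 60.1
```

```bash
python3 -c "
from rect import *
rect(range(60,-72,-4),range(-60,62,2))
report(cam('scene'),308)"
```

```text
[557.9 138.1  87.3] st 550.1 166.4 psi -0.051 [ 0.7 -0.  -3.1] 0.4186243156021795
  60 #.............#####++++###++++++++#######++++##..............
  56 ..............#####++++####++++++++######++++##..............
  52 ..............#####+++++###++++++++######++++##..............
  48 ...............####+++++#++++++++#########++++...............
  44 ...............####+++++#++++++++########+++++...............
  40 .......++++.....###+++++#+++++++++++#####++++................
  36 .........+++++...++++++++++++++###++++++##+++................
  32 ...........+++++++++#+###++++++#+#+++++++++++++..............
  28 ............+++++++++####+++++##++++++++++++++...............
  24 ...........+++++++++++##++++++##+++#+++++++++++..............
  20 .............+++++++####++++####+++++++++++++++..............
  16 ...............+++++####+++++#++++++.........................
  12 .............++++###++##+++++++++............................
   8 ............#+++++++++++++++++++++...........................
   4 ...........++++++++++++++++++++++++++........................
   0 ........
[... 907 characters left out ...]
.................
 -56 ..+++.................................+......................
 -60 .++++++......................................................
 -64 .++++++++....................................................
 -68 ..+++++++....................................................
crossN (np.float64(307.59), 23) [198, 193, 187, 183, 181, 182, 186, 189, 194, 196, 198, 196, 193, 187, 183, 184, 191, 202, 213, 222, 224, 222, 221, 217, 216, 219, 219, 223, 228]
crossF (np.float64(308.52), 55) [185, 178, 172, 169, 169, 167, 167, 165, 163, 160, 156, 149, 139, 127, 116, 111, 117, 130, 145, 154, 157, 158, 158, 158, 157, 155, 156, 158, 159]
line (np.float64(309.03), 77) 
lip (np.float64(290.24), 5)
```

Straddling, no contact. Push the far pad against the fixed fence to straighten the clamp in the fingers.

servo_tool:
  series: "0 0 -0.004 0 0; 0 0 -0.004 0 0; 0 0 -0.003 0 0; 0 0 0 0 0; 0 0 0 0 0"

```text
clock: 21.78
ee_pos: [547.3, 138.7, 87.5]
tool_rot: [2.277, 2.163, 0.002]
force: [2.8, -0.8, -1.5]
opening: 0.419
gripper_force: 60.9
```

servo_tool:
  series: "0 0 -0.003 0 0; 0 0 -0.003 0 0; 0 0 -0.003 0 0; 0 0 0 0 0; 0 0 0 0 0"

```text
clock: 22.2
ee_pos: [544.6, 139.3, 88.7]
tool_rot: [2.272, 2.157, 0.014]
force: [12.1, 0.1, -5.5]
opening: 0.418
gripper_force: 63.3
```

```bash
python3 -c "
from rect import *
rect(range(60,-60,-4),range(-60,62,2))"
```

```text
[544.6 139.3  88.7] st 536.8 166.9 psi -0.052 [11.3 -0.8 -5.4] 0.4142259764050931
  60 .#..##........#####+++###........#######++++##+..............
  56 .....#.......#####++++++##......++#######++++++..............
  52 ..............####+++++####+++.+++#######++++++..............
  48 ..............####+++++###+++++##########++++##+.............
  44 ...............####++++###++++++#########++++#++.............
  40 ..............+++++++++#++++++++#++#++###++++#++++...........
  36 ..................+++++++###++++##++++++#+++++++++++.........
  32 ....................++##++##++++#++++++++++++++++++++........
  28 .....................+##++####+#+#+++++++++++++++++++........
  24 .#..................++###++######+++++++++++++++#+++++.......
  20 ...................+++###+.+++####+#++++++++++++++#+++.......
  16 ..................++###+++++++++++++++.++++.++++.+++.........
  12 #.............++++#+++#++++++++++............................
   8 #...........+++++++++++++++++++++++..........................
   4 #..........++++++++++++++++++++++++++........................
   0 ####....
[... 291 characters left out ...]
.....###+.....................
 -20 +++++.++++++##......................++#+++...................
 -24 ++++++++++++.....................+..+##+++++.................
 -28 +++++++++++#.......................++###++++++...............
 -32 ++++++##++##......................++##+++++++++..............
 -36 +++++++++####.......................####++++++++.............
 -40 +++++++######........................####++++................
 -44 ++....+#####..........................###++++................
 -48 .......++++.###.........................#++..................
 -52 .......++++...#..........................++..................
 -56 ....++++++++.................................................
```

servo_tool:
  series: "0 0 -0.003 0 0; 0 0 -0.003 0 0; 0 0 -0.003 0 0; 0 0 -0.003 0 0; 0 0 0 0 0"

```text
clock: 22.67
ee_pos: [535.2, 140.2, 90.0]
tool_rot: [2.27, 2.155, 0.021]
force: [13.4, -1.2, -2.6]
opening: 0.417
gripper_force: 67.5
```

```bash
python3 -c "
from rect import *
rect(range(60,-60,-4),range(-60,62,2))
report(cam('scene'),308)"
```

```text
[535.3 140.2  90.1] st 527.4 167.3 psi -0.052 [13.1 -1.1 -2.7] 0.4157327854736788
  60 .........#...#####++++###.........#######++++##+.............
  56 ........###..#####+++++###.........######++++#++.............
  52 ....##....##.#####+++++####+++..+########++++#++.............
  48 ..............####+++++####+++++++#######++++#++++++.........
  44 ....#..........####++++#++++#++++########++++#+++++++........
  40 .................+#++++##++###+++##++#####++++++++++++.......
  36 ...................+++###++++######++++#+++++++++++++++......
  32 #....................+++++...+#####++++++#++++++++++++++.....
  28 ......................+##++..++#####+++++++++++++++++++++....
  24 .......................#+++....+###++++++++++++++++++++++....
  20 .##.#..................#+++....+###++#+++++#+##++++#+++++++..
  16 .#####.................###++.+++##+++++++++++++++++++++++++..
  12 +####............++..#####++++++++++...........+....+........
   8 ++.####..........#+++++++++++++++#+++........................
   4 +++.#.........+++++++++++++++++++++++++......................
   0 ++++..##
[... 705 characters left out ...]
#+++..............
 -44 +++.++++++++#######........................###+..............
 -48 .....+++++++#####..#........................##++.............
 -52 .........+++++++#.##.........................++..............
 -56 ..........+++++++............................................
crossN (np.float64(308.86), 36) [179, 177, 176, 175, 176, 178, 179, 180, 181, 179, 176, 172, 165, 155, 146, 144, 150, 159, 168, 176, 180, 181, 181, 180, 180, 181, 183, 184, 185]
crossF (np.float64(308.49), 54) [183, 178, 172, 168, 166, 165, 165, 165, 162, 159, 155, 147, 138, 125, 115, 110, 115, 128, 144, 153, 157, 158, 157, 155, 154, 153, 155, 156, 157]
line (np.float64(308.72), 46) 
lip (np.float64(290.2), 6)
```

Upright now. Recentre by +18 mm.

servo_tool:
  series: "0 0 0.006 0 0; 0 0 0.006 0 0; 0 0 0.006 0 0; 0 0 0 0 0; 0 0 0 0 0"

```text
clock: 23.18
ee_pos: [542.4, 138.6, 86.3]
tool_rot: [-2.276, -2.163, 0.004]
force: [1.0, 0.3, -1.8]
opening: 0.417
gripper_force: 66.5
```

```bash
python3 -c "
from rect import *
rect(range(60,-60,-4),range(-60,62,2))"
```

```text
[542.3 138.6  86.3] st 534.5 166.0 psi -0.051 [-0.3 -0.3 -1.2] 0.41628774248574957
  60 .....#.........#####+++##+........#######++++##..............
  56 .#............#####++++####.++...########+++++++.............
  52 ..............#####++++#####+++++++######+++++##.............
  48 ...............####+++++###++++++#########++++#++............
  44 ...............+###+++++##++++++++########++++#+++...........
  40 ................++++++++##++++++++########+++++++++++........
  36 ..................++++++#+###++++####++###++++++++++++.......
  32 .#................+++++###+###++###+++++++++++++++++++.......
  28 ...................++++###++#######+++#++++++++++++++++......
  24 #...................+++#++++++#####+#++++##+++#++++##++......
  20 ##....................+#++++.++##++++++++++++++++++++.+......
  16 #......................+#+++.+###+++.........................
  12 ##..............+..+#+####++++++#+++.........................
   8 .#..............#++#+++++#+++++++#+++........................
   4 ..#...........++++++++++++++++++++++++.......................
   0 .####..
[... 292 characters left out ...]
........+#++..................
 -20 +++++...#++++++++....................+++++++.................
 -24 ++++++..++++##++....................++++#+++++...............
 -28 ++++++++++#++++......................+++++++++++.............
 -32 ++++++++++++++.......................+####+++++++............
 -36 +++++++#++++##+.......................#####++++..............
 -40 +++.+++++++#####.......................####+++...............
 -44 .+....+++++#####........................####++...............
 -48 ........+++#####..........................##++...............
 -52 .........++++.##...........................+++...............
 -56 .......++++++................................................
```

servo_tool:
  series: "0 0 0.003 0.003 0; 0 0 0 0 0; 50 0 0 0 0; 55 0 0 0 0; 60 0 0 0 0"

```text
clock: 23.65
ee_pos: [546.6, 138.6, 84.1]
tool_rot: [-2.277, -2.164, 0.0]
force: [-0.0, 0.7, -1.5]
opening: 0.601
gripper_force: 11.0
```

servo_tool:
  series: "65 0 0 0 0; 70 0 0 0 0; 75 0 0 0 0; 85 0 0 0 0; 100 0 0 0 0"

```text
clock: 24.07
ee_pos: [547.1, 138.7, 84.5]
tool_rot: [2.277, 2.164, 0.001]
force: [0.4, -0.5, 0.0]
opening: 0.968
gripper_force: 0.0
```

servo_tool:
  series: "100 0 0 0 0; 100 0 0 0 0; 100 0 0 0 0; 100 0 0 0 0; 100 0 0 0 0"

```text
clock: 24.48
ee_pos: [546.8, 138.6, 84.2]
tool_rot: [2.277, 2.164, 0.0]
force: [0.4, -0.4, 0.2]
opening: 1.001
gripper_force: 0.0
```

```bash
python3 -c "
from rect import *
rect(range(68,-60,-4),range(-60,62,2))
report(cam('scene'),308)"
```

```text
[546.8 138.6  84.2] st 539.0 166.3 psi -0.051 [-0.4 -0.4 -0.2] 1.002326764318114
  68 .#####++++....####..............+++++++####.......####++++#..
  64 .#####++++.....####............+++++++++####......####++++#..
  60 ..####++++......#####..........+++++++++#######....###+++++..
  56 ...####++++.....+####+++++++..+++++++++########+...####++++..
  52 .....#+++++......+####+++++++++++++++++++++##++#....###++.+..
  48 .......+++........#####++++++++++++++##+++++++++.......+.....
  44 .............++...++++##+++++++++++++++++++++++++............
  40 ...................+#++##+++++++++++++++++++++++++...........
  36 ....................+++++#++++++++++#++++++++++++++..........
  32 .................+++++++++###++++++++++++#+++++++++..........
  28 #.................++++#++++++++++++++++++#+++++++++++........
  24 ...................++++##++..+++++++++++##+#++++##++.+.......
  20 ...................+++##++++++++++++++.+++...++...+..........
  16 ..................+#######+++++++++++........................
  12 ................++++#++++++++++++++++++......................
   8 .........
[... 837 characters left out ...]
++++.......++......
 -44 +......+++.#....++####.................+++++++++.............
 -48 ++..........###...##++.......................+.+.............
 -52 .............................................................
 -56 .............###.............................................
crossN (np.float64(299.91), 44) [251, 243, 231, 219, 209, 202, 201, 206, 218, 231, 243, 254, 259, 258, 258, 269, 278, 291, 301, 305, 301, 297, 291, 281, 277, 275, 275, 279, 283]
crossF (np.float64(308.14), 55) [175, 166, 160, 157, 155, 154, 153, 151, 149, 146, 139, 131, 121, 107, 97, 96, 103, 117, 132, 141, 147, 149, 147, 143, 140, 137, 139, 141, 142]
line (np.float64(308.35), 91) 
lip (np.float64(292.91), 2)
```

The clamp grips about 30 mm upright, its handles are clear of the fingers and the cross is unchanged. Rising straight up.

servo_tool:
  series: "100 0 0 -0.005 0; 100 0 0 -0.010 0; 100 0 0 -0.015 0; 100 0 0 -0.020 0; 100 0 0 -0.025 0"

```text
clock: 25.0
ee_pos: [545.8, 138.4, 159.7]
tool_rot: [-2.277, -2.163, 0.003]
force: [-0.5, 0.0, 0.2]
opening: 0.997
gripper_force: 0.0
```

servo_tool:
  series: "100 -0.010 0 -0.025 0; 100 -0.020 0 -0.025 0; 100 -0.020 0 -0.020 0; 100 -0.020 0 -0.010 0; 100 0 0 0 0"

```text
clock: 25.42
ee_pos: [544.9, 66.1, 243.5]
tool_rot: [2.277, 2.157, 0.007]
force: [0.7, -0.2, 0.9]
opening: 1.001
gripper_force: 0.0
```

servo_tool:
  series: "100 0 0 0 0; 100 0 0 0 0; 100 0 0 0 0; 100 0 0 0 0; 100 0 0 0 0"

```text
clock: 25.83
ee_pos: [542.7, 69.4, 238.4]
tool_rot: [-2.275, -2.165, 0.002]
force: [0.2, 0.1, -0.1]
opening: 1.004
gripper_force: 0.0
```

```bash
python3 -c "
from rect import *
report(cam('scene'),308); w=cam('wrist')
print(observe()['ee_pos'],observe()['force'],find('clamp','wrist',w)[:2],find('handles','wrist',w)[:2],find('mark','wrist',w)[:2])
for x,z,n in [(np.arange(519.,525),72,'cN'),(np.arange(529.,534),72,'cF'),(np.arange(473,505,2.),12,'line')]:
    ys=np.arange(298,316.); print(n,dip(ys,prof(w,x,z,ys)))
report(cam('side'),308)"
```

```text
crossN (np.float64(299.29), 29) [241, 233, 221, 210, 199, 192, 192, 197, 208, 220, 232, 242, 247, 245, 244, 251, 255, 261, 266, 264, 252, 239, 226, 208, 195, 191, 190, 191, 192]
crossF (np.float64(308.19), 52) [165, 157, 152, 149, 146, 146, 147, 145, 142, 140, 132, 124, 115, 101, 92, 90, 97, 110, 124, 134, 139, 143, 142, 138, 133, 128, 131, 134, 135]
line (np.float64(309.07), 36) 
lip (np.float64(310.62), 2) 
[542.91601397  69.19360782 238.64240691] [-0.56159738 -0.56748592 -0.44343181] [(0.77, array([ 608.3, -121.9,   69.5]), array([371., 306.])), (0.57, array([546. , 134.6, 130. ]), array([319., 124.]))] [(0.75, array([545.7, 139. , 134.5]), array([318., 120.])), (0.69, array([ 611.7, -124.7,   68.2]), array([373., 307.]))] [(0.97, array([537.9, 189.6,  74.8]), array([309.,  72.]))]
cN (np.float64(nan), 0)
cF (np.float64(nan), 0)
line (np.float64(309.74), 119)
crossN (np.float64(306.93), 32) [153, 153, 154, 153, 153, 153, 153, 151, 147, 140, 134, 128, 124, 121, 123, 128, 135, 141, 147, 152, 156, 157, 157, 156, 156, 154, 153, 152, 150]
crossF (np.float64(309.07), 44) [129, 127, 125, 121, 120, 120, 121, 122, 122, 120, 114, 107, 100, 93, 86, 82, 85, 92, 100, 107, 113, 118, 120, 121, 123, 125, 126, 127, 126]
line (np.float64(309.09), 52) 
lip (np.float64(306.88), 22) fit.py:12: RuntimeWarning: invalid value encountered in scalar divide
  m=abs(ys-ys[i])<=6; return round((ys[m]*d[m]).sum()/d[m].sum(),2),round(d.max())
```

```bash
python3 -c "
from cell import arm
print(arm.hand_in())"
```

```text
the job is handed in; nothing more can be done
None
```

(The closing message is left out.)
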